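Weigh out the cheese on the spring scale

TASK

Weigh out cheese for the recipe: slide the jaw of the food clamp fully open, then lift the cheese block out and lay it on the pan of the spring scale. Then add whichever loose pieces from the chopping board bring the pan's pointer level with the marker clip on the post, to within about half a centimetre, using nothing but cheese as the load. Leave the marker clip where it is set and the salt jar, spoon and mug where they stand.

Things in the scene. Friction and masses are not known exactly. Their poses are not given: they have to be found in the camera images.
- jaw (a joint): sliding jaw of the white food clamp: 0 = shut on a 110 mm block, 0.05 m = fully open (end stop). It slides along the clamp's own -y, away from the fixed jaw; about 1.5 N of friction, no spring, stays where left. It starts shut or within 6 mm of it. Its lip overhangs the clamped block's top by 12 mm when shut
- jaw_grip (a point): centre of the upright black grip on top of the sliding jaw (112 mm above the worktop). The grip is 42 mm along its x (across the slide) and 18 mm along its y (the slide direction), and stands from 84 to 130 mm above the worktop. It opens along this point's own -y
- block_mid (a point): centre of the cheese block held in the clamp: 50 mm (x) by 110 mm (y, along the slide) by 55 mm tall (z), about 300 g (270 to 330 g). It lies on the clamp's base, which is 20 mm thick, so its underside starts 20 mm above the worktop; its x sides are free between the jaws
- long_mid (a point): centre of the longest loose cheese piece: 44 (x) by 110 (y) by 48 mm tall, 240 g, one of three lying side by side in any order on the wooden chopping board, which is 15 mm thick
- middle_mid (a point): centre of the middle loose cheese piece: 44 (x) by 80 (y) by 44 mm tall, 160 g, on the chopping board
- short_mid (a point): centre of the shortest loose cheese piece: 38 (x) by 60 (y) by 36 mm tall, 80 g, on the chopping board
- pan_top (a point): centre of the flat top of the scale's steel pan, 260 mm (x) by 170 mm (y), no rim, 150 mm above the worktop when empty. It sinks straight down by 10 mm for each 100 g wherever the load lies. The scale stands left or right of the board and the clamp on the other side. The graduated aluminium post stands beyond the pan's +x edge, 161 mm from this point, its top 160 mm above the worktop
- pan (a joint): how far the pan has sunk from its empty height, 0 to 0.085 m (0.01 m per 100 g, a damped spring)
- pointer (a point): tip of the thin black pointer carried by the pan, 2 mm below the pan's top surface, in front of the post's far face
- mark (a joint): height of the black marker clip on the post, measured downwards like pan: pointer and marker are level when both joints are equal. Between 0.054 and 0.071 m; it is stiff (4 N)
- mark_tip (a point): tip of the marker clip's thin black line, beside the pointer's track; the pointer is level with it when both are at one height
- salt_jar: small glass salt jar with a steel cap, 48 mm across, 75 mm tall, near the robot; not part of the job. Origin at its underside
- spoon: steel spoon, 170 mm, lying near the robot; not part of the job
- mug: white mug, 76 mm across, 85 mm tall, beyond the board; not part of the job. Origin at its underside
Things that resemble listed ones, but are neither listed nor needed, are in the scene too. Leave any pink or purple look-alike of the part that bears block_mid alone.

How it is judged:
By the outcome, as a careful person would: the job done as asked, in the order asked, and still so for the second after the job is handed in, with the robot touching nothing.
It also fails if it takes over 72 s, if anything falls off the work surface, if the arm or the gripper's body presses on something with over 40 N, if the wrist force passes 120 N, or if a joint passes its speed limit or range.

ROBOT

A 7-joint arm with a two-finger parallel gripper is mounted at the origin on the work surface. World frame = base frame: x ahead of the robot, y to its left, z up, the work surface at z = 0. Lengths are in m, angles in rad, forces in N, time in s.
With the tool pointing down it reaches from about 0.4 to 0.875 m from the base axis. Payload 19.3 kg.
Tool frame: the origin (TCP) lies at the very end of the fingers, on their centre line; the grasp point (between the pads) lies 19 mm behind it; z points along the fingers, y is the direction in which the jaws open and shut (so a half turn about z gives the same grasp; the last joint's range is limited). The gripper opens to 85 mm and grips with 20 to 120 N. Pads are 22 mm wide; open, the fingers measure 114 mm over their backs; the gripper's body (76 mm by 85 mm) begins 54 mm behind the grasp point. The pads swing forward as they close: fully open they stand 13 mm farther back than shut.
Start: joints at [-1.391, 0.521, -0.036, 1.599, 0.021, 1.021, -0.113], TCP at [0.155, 0.606, 0.231] pointing down, gripper open.
Joint ranges: [-2.91, 2.91], [-0.3, 2.13], [-1.5, 1.42], [0.17, 2.43], [-1.26, 4.41], [0.16, 1.93], [-2.52, 2.52]. Speed limits (rad/s): [1.89, 1.89, 2.39, 2.39, 3.01, 3.01, 3.01].

INTERFACE

Orientations are given as [roll, pitch, yaw] about the fixed x, y, z axes, in that order (R = Rz(yaw) Ry(pitch) Rx(roll)).
In Python, from workcell import bot gives the robot as it stands.
- The arm moves only by the tool carry_out, never from a script. Its argument "targets" is a list of rows, each a list of 7 numbers: the shift along the tool's x, y, z in mm, then the turn, a rotation vector about the tool's x, y, z in units of 6 degrees (1.0 is 6 degrees), then the closure in counts, from 0 (fully open) to 255 (shut). A call has 1 to 5 rows; each row shifts and turns the commanded pose from where the row before left it, along the tool's axes as they then stand; what a row does not reach is not made up. A row lasts 1/12 s, in which the tool goes at most 41.7 mm and 7.16 degrees, less where a joint would pass 70% of its speed; a pose out of reach is approached as far as the arm can. A call is refused whole if a number of a shift passes 41.7 or a number of a turn 1, either way. A call with a gripper value outside its range is refused whole. The fingers move at their own pace and stop on an object; "force" is the grip in N (left out, the last holds). Time passes only in rows, so rows that do not move let the fingers close. It gives the time, the measured TCP pose, the force and the opening at its end, in the units of the state.
- bot.observe(): the state, without advancing time (a new reading comes with each control period).
- bot.grab_frame(name): name is "scene" or "top" or "wrist"; returns a dict with "color" (480x640x3 uint8, red, green, blue), "z_map" (480x640 float32, m along the optical axis (not along the pixel's ray), 0 where there is no reading), "K" (3x3 intrinsics, pixels), "cam_to_world" (4x4, takes a point from camera to world coordinates); the wrist camera has in their place "T_tool_cam" (4x4, takes a point from camera to tool coordinates, whose origin is the TCP and whose axes are the flange's). Camera axes: x right, y down, z forward; pixel columns grow to the right and rows downward; lengths in m; the calibration is good to about 2 mm. The wrist camera is an equidistant fisheye: a pixel r from the principal point sees the ray r / f radians off the axis. A picture is of the moment at which its call begins: read the wrist's pose just before it.
- bot.job_done(): hands the job in, once; it reports no verdict.
The state is a dict: "clock": time; "qpos": joint angles; "qd": joint speeds; "joint_efforts": joint torques, N m; "position": TCP position; "tool_rot": TCP orientation; "force": force on the tool from outside, world axes, zero at the start; "moment": the same for the moment, N m; "grip_width": finger opening in m.
Only numpy, scipy, OpenCV 4.12 (cv2) and the standard library are available. Lean on these libraries where they do the work, as an engineer would, in place of code of your own. Each camera call takes 0.05 s, during which the arm holds its last target. There are 200 camera calls.

## Working session

There is one attempt and no reset: what is moved stays moved. The work goes in short steps, Python scripts to look and compute and a tool call to move; the robot and the scene stay as the last step left them, time stands still between calls to the robot, and variables do not carry over. Pictures are saved under pics/ and viewed, about 8 in all and at most 12, crops included, and the job is handed in when it is done.

Besides the shell and the picture viewer there is one more tool, called by a JSON object that holds its "op" and its "data", one argument or row to a line. carry_out: Moves the arm, as the interface text tells. Its arguments: {"type":"object","properties":{"targets":{"type":"array","items":{"type":"array","items":{"type":"number"}}},"force":{"type":"number"}},"required":["targets"]}

```bash
mkdir -p pics; ls; cat > h.py <<'E'
import numpy as np, cv2
from workcell import bot
def grab(n,f=None):
    s=bot.observe(); d=bot.grab_frame(n)
    if f: cv2.imwrite('pics/'+f,d['color'][:,:,::-1])
    return s,d
def cloud(d):
    K=d['K'];z=d['z_map'];v,u=np.mgrid[:480,:640]
    p=np.stack([(u-K[0,2])/K[0,0]*z,(v-K[1,2])/K[1,1]*z,z],-1)
    T=d['cam_to_world'];w=p@T[:3,:3].T+T[:3,3]; w[z==0]=np.nan
    return w
E
python3 - <<'E'
from h import *
for n in('top','scene'):
    s,d=grab(n,n+'1.png'); np.savez(n+'1.npz',w=cloud(d),**d)
    print(n,d['K'].round(1).tolist(),d['cam_to_world'].round(3).tolist())
print(s)
E
```

```text
pics
top [[490.3, 0.0, 320.5], [0.0, 490.3, 228.3], [0.0, 0.0, 1.0]] [[-0.01, -0.998, 0.062, 0.481], [-1.0, 0.012, 0.022, -0.026], [-0.023, -0.062, -0.998, 1.182], [0.0, 0.0, 0.0, 1.0]]
scene [[501.3, 0.0, 315.8], [0.0, 501.3, 237.7], [0.0, 0.0, 1.0]] [[0.139, 0.712, -0.688, 1.21], [0.99, -0.09, 0.107, -0.123], [0.014, -0.696, -0.718, 0.781], [0.0, 0.0, 0.0, 1.0]]
{'clock': 0.05, 'qpos': array([-1.39120386,  0.52200776, -0.03633358,  1.59995307,  0.02118717,
        1.02111482, -0.11280478]), 'qd': array([ 1.65360461e-03,  3.91157662e-04,  2.86500916e-04, -1.37495235e-03,
       -9.45941867e-05,  1.30975763e-03,  6.57017215e-04]), 'joint_efforts': array([ 2.08692712e-03, -9.29463243e+01,  1.98603339e+00, -3.70994103e+01,
        1.81621785e-02,  5.03086238e-03, -4.54048882e-05]), 'position': array([0.15445091, 0.60528961, 0.23074923]), 'tool_rot': array([-3.14049593e+00,  6.37328094e-05,  2.89178312e+00]), 'force': array([ 0.21043023,  0.25271862, -0.37195041]), 'moment': array([-0.00434434,  0.03020419,  0.07959025]), 'grip_width': 0.08536462418623142}
```

View pics/top1.png

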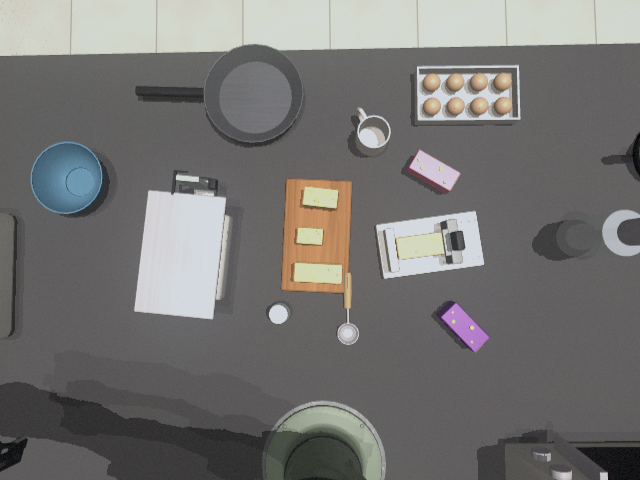

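View pics/scene1.png

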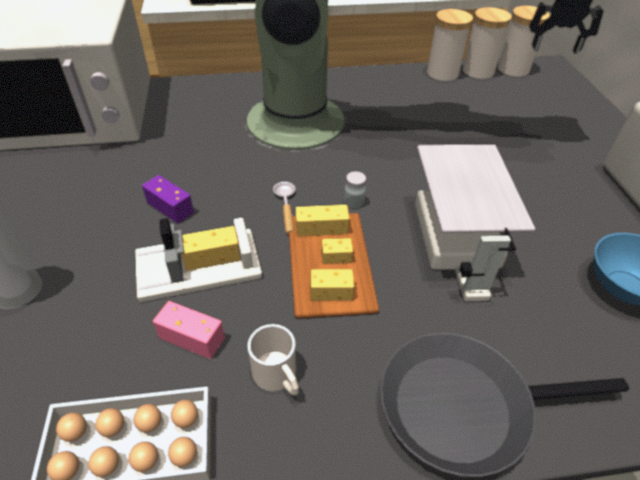

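The top view shows the scale at the left, with its pan around (181,254) and the post around (195,183). The board pieces are middle (320,197), short (310,236) and long (318,273). The clamp is at the right, with the block at (420,246) and the black grip at (457,241). The pink and purple look-alikes lie outside it. Next I'll measure these.

```bash
python3 - <<'E'
from h import *
d=np.load('top1.npz');w=d['w'];c=d['color']
hsv=cv2.cvtColor(c,cv2.COLOR_RGB2HSV)
def rect(m,name,mn=60):
    m=cv2.morphologyEx(m.astype(np.uint8),cv2.MORPH_OPEN,np.ones((2,2)))
    n,l,st,ce=cv2.connectedComponentsWithStats(m)
    for i in range(1,n):
        if st[i,4]<mn: continue
        p=w[l==i]; p=p[~np.isnan(p[:,0])]
        r=cv2.minAreaRect((p[:,:2]*1000).astype(np.float32))
        print(name,ce[i].round(),'z',np.percentile(p[:,2],[5,50,95]).round(3),'rect',[np.round(x,1) for x in r])
z=w[:,:,2]
ye=(hsv[:,:,0]>20)&(hsv[:,:,0]<36)&(hsv[:,:,1]>50)&(hsv[:,:,2]>120)
roi=np.zeros_like(ye);roi[150:310,270:480]=1
rect(ye&roi,'cheese')
r2=np.zeros_like(ye);r2[150:340,110:240]=1
rect((z>.135)&(z<.17)&r2,'pan',20)
r3=np.zeros_like(ye);r3[200:285,370:490]=1
rect((z>.115)&(z<.15)&r3,'grip',20)
rect((z>.01)&(z<.035)&r3,'clampbase')
rect((z>.06)&(z<.1)&r3,'clamp z6-10',20)
print(z[225:262:4,440:470:3].round(3))
for f,b in(('top1',(160,210,150,230)),('scene1',(220,310,440,530))):
    e=np.load(f+'.npz')['color'][b[0]:b[1],b[2]:b[3],::-1]
    cv2.imwrite('pics/c_%s.png'%f,cv2.resize(e,None,fx=6,fy=6,interpolation=2))
E
```

```text
pan [181. 254.] z [0.145 0.149 0.152] rect [array([497.2, 296.4]), array([216.4, 355.5]), np.float64(73.6)]
grip [460. 242.] z [0.019 0.128 0.132] rect [array([ 516.2, -316.1]), array([41.3, 50. ]), np.float64(4.2)]
clampbase [433. 245.] z [0.013 0.019 0.026] rect [array([ 509.5, -262.6]), array([130.8, 246.8]), np.float64(7.4)]
clamp z6-10 [423. 246.] z [0.022 0.074 0.087] rect [array([ 506.6, -242.1]), array([102.2, 177.8]), np.float64(6.8)]
[[0.025 0.057 0.082 0.085 0.086 0.084 0.017 0.019 0.018 0.019]
 [0.019 0.046 0.084 0.085 0.08  0.085 0.021 0.015 0.022 0.017]
 [0.074 0.085 0.082 0.08  0.107 0.131 0.126 0.132 0.021 0.02 ]
 [0.077 0.084 0.088 0.085 0.098 0.128 0.129 0.132 0.017 0.016]
 [0.075 0.081 0.084 0.082 0.097 0.123 0.128 0.131 0.021 0.018]
 [0.077 0.077 0.082 0.082 0.093 0.121 0.126 0.131 0.13  0.022]
 [0.072 0.072 0.08  0.084 0.088 0.111 0.128 0.131 0.124 0.022]
 [0.074 0.073 0.084 0.083 0.082 0.085 0.087 0.082 0.021 0.022]
 [0.021 0.02  0.035 0.063 0.086 0.087 0.084 0.086 0.018 0.018]
 [0.019 0.017 0.03  0.055 0.084 0.083 0.084 0.084 0.017 0.017]]
```

View pics/c_scene1.png

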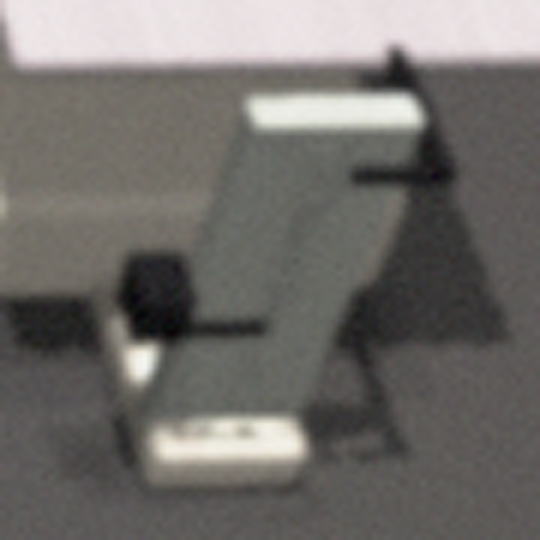

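The crop shows the pointer line on the post near scene pixel (505,249) and the marker line near (474,274.5). I'll turn both into heights and redo the cheese mask.

```bash
cat >> h.py <<'E'
def ray(d,u,v):
    K=d['K'];T=d['cam_to_world'];r=T[:3,:3]@np.array([(u-K[0,2])/K[0,0],(v-K[1,2])/K[1,1],1]);return T[:3,3],r
def onz(d,u,v,z):
    o,r=ray(d,u,v);return o+r*(z-o[2])/r[2]
def toprect(d,m,z):
    c,_=cv2.findContours(m.astype(np.uint8),0,2);c=max(c,key=cv2.contourArea)
    p=np.array([onz(d,u,v,z)[:2]*1000 for u,v in c[:,0,:]],np.float32)
    b=cv2.minAreaRect(p);pts=cv2.boxPoints(b);e=pts[1]-pts[0];f=pts[2]-pts[1]
    L=e if np.hypot(*e)>np.hypot(*f) else f
    return np.round(b[0],1),np.round(b[1],1),round(np.degrees(np.arctan2(L[1],L[0]))%180,1)
E
python3 - <<'E'
from h import *
d=np.load('top1.npz');w=d['w'];c=d['color'];z=w[:,:,2]
hsv=cv2.cvtColor(c,cv2.COLOR_RGB2HSV)
for u,v in((320,197),(310,236),(318,273),(420,246),(340,220),(181,254)):print(u,v,hsv[v,u],w[v,u].round(3),onz(d,u,v,w[v,u,2]).round(3))
ye=(hsv[:,:,0]>20)&(hsv[:,:,0]<38)&(hsv[:,:,1]>35)&(hsv[:,:,2]>150)
for n,(u0,u1,v0,v1),h in(('mid',(285,350,182,212),.059),('short',(285,350,222,250),.051),('long',(285,350,258,290),.063),('block',(390,445,225,265),.075)):
    m=np.zeros_like(ye);m[v0:v1,u0:u1]=ye[v0:v1,u0:u1]
    m=cv2.morphologyEx(m.astype(np.uint8),cv2.MORPH_CLOSE,np.ones((5,5)))
    print(n,m.sum(),toprect(d,m,h))
m=((z>.142)&(z<.156));m[:185]=0;m[330:]=0;m[:,:125]=0;m[:,240:]=0
m=cv2.morphologyEx(m.astype(np.uint8),cv2.MORPH_OPEN,np.ones((9,9)));print('pan',toprect(d,m,.15))
m=np.zeros_like(ye);m[225:262,440:475]=(z>.118)[225:262,440:475];print('grip',toprect(d,m,.13))
m=np.zeros_like(ye);m[195:290,365:500]=(hsv[:,:,2]>150)[195:290,365:500];m=cv2.morphologyEx(m.astype(np.uint8),cv2.MORPH_CLOSE,np.ones((35,35)));print('clamp',toprect(d,m,.02))
s=np.load('scene1.npz')
for u,v in((505,249.3),(475,274.5),(485,240)):print(u,v,s['w'][int(v),u].round(3),onz(s,u,v,.148).round(3))
print(s['w'][236:285:3,478:506:4,2].round(3)); print(s['w'][236:285:6,490].round(3))
E
```

```text
320 197 [ 34  43 216] [ 0.623 -0.001  0.06 ] [ 0.623 -0.001  0.06 ]
310 236 [ 35  38 216] [0.534 0.023 0.051] [0.534 0.023 0.051]
318 273 [ 34  38 216] [0.449 0.005 0.063] [0.449 0.005 0.063]
420 246 [ 34  32 215] [ 0.507 -0.225  0.076] [ 0.507 -0.225  0.076]
340 220 [ 14 124 189] [ 0.573 -0.047  0.013] [ 0.573 -0.047  0.013]
181 254 [108   6 218] [0.494 0.292 0.152] [0.494 0.292 0.152]
mid 638 (array([623.6,  -1.1]), array([78.2, 43.7]), np.float32(82.8))
short 412 (array([535.,  24.]), array([58.7, 37.4]), np.float32(85.3))
long 883 (array([450. ,   6.2]), array([108.1,  43.8]), np.float32(86.5))
block 270 (array([ 508.4, -224.4]), array([ 49.3, 103.7]), np.float32(96.5))
pan (array([494.6, 294.3]), array([169.7, 259.3]), np.float32(173.9))
grip (array([ 517.3, -298.5]), array([41.1, 19.7]), np.float32(4.8))
clamp (array([ 512.6, -257.2]), array([129.2, 238.3]), np.float32(97.3))
505 249.3 [0.672 0.292 0.149] [0.672 0.293 0.148]
475 274.5 [0.668 0.256 0.083] [0.72  0.22  0.148]
485 240 [0.656 0.26  0.158] [0.646 0.266 0.148]
[[ 0.054  0.161  0.161  0.159  0.159  0.159  0.16 ]
 [ 0.
[... 317 characters left out ...]
0.117  0.114  0.118  0.118  0.116  0.115]
 [ 0.108  0.107  0.108  0.11   0.107    nan  0.032]
 [ 0.102  0.1    0.102  0.1    0.1    0.102  0.02 ]
 [ 0.09   0.092  0.093  0.093  0.091  0.091 -0.   ]
 [ 0.085  0.083  0.083  0.084  0.082  0.001  0.002]
 [ 0.076  0.074  0.075  0.074  0.073 -0.001 -0.002]
 [ 0.08   0.08   0.066  0.067  0.066 -0.    -0.   ]
 [ 0.056  0.055  0.058  0.058 -0.     0.     0.   ]
 [ 0.049  0.047  0.048  0.045  0.     0.002  0.002]
 [ 0.039  0.039  0.039  0.039  0.003  0.001  0.002]]
[[0.648 0.272 0.159]
 [0.658 0.269 0.155]
 [0.66  0.273 0.141]
 [0.661 0.276 0.126]
 [0.662 0.28  0.11 ]
 [0.661 0.285 0.093]
 [0.661 0.29  0.074]
 [0.662 0.294 0.058]
 [0.662 0.3   0.039]]
```

The marker sits near z≈0.081, so the joint is about 67 mm. I'll push the jaw open with closed fingers, keeping one tool yaw family (about 85–97°) throughout. First I need a planning helper that prints rows in tool axes.

```bash
cat >> h.py <<'E'
from scipy.spatial.transform import Rotation as R
def plan(goal,yaw=None,step=40,n=0,start=None):
    """rows from the present pose (or start=(xyz_mm,yaw_deg)) to goal mm, tool down"""
    s=bot.observe()
    p,y=(s['position']*1000,np.degrees(s['tool_rot'][2])) if start is None else start
    p=np.array(p,float);y=y%360;g=np.array(goal,float)
    dy=0 if yaw is None else (yaw-y+180)%360-180
    k=max(n,int(np.ceil(np.linalg.norm(g-p)/step)),int(np.ceil(abs(dy)/5.9)),1)
    for i in range(k):
        T=R.from_euler('xyz',[180,0,y],degrees=True)
        sh=T.inv().apply((g-p)/(k-i)); t=-dy/k/6
        print([int(v) for v in sh.round()],round(t,2), end=' | ' if i%5<4 else '\n')
        p=p+T.apply(sh.round());y+=dy/k
    print('-> end',p.round(),round(y,1))
    return p,y
def st():
    s=bot.observe();print(round(s['clock'],2),(s['position']*1000).round(1),np.degrees(s['tool_rot']).round(1),'F',s['force'].round(1),'w',round(s['grip_width']*1000,1));return s
E
python3 - <<'E'
from h import *
a=plan((480,300,231),97)
a=plan((513,-262,231),97,start=a)
plan((513,-262,96),97,start=a)
E
```

```text
[-33, -18, 0] 0.95 | [-34, -15, 0] 0.95 | [-35, -11, 0] 0.95 | [-36, -7, 0] 0.95 | [-37, -4, 0] 0.95
[-37, 0, 0] 0.95 | [-37, 4, 0] 0.95 | [-37, 7, 0] 0.95 | [-36, 11, 0] 0.95 | [-34, 14, 0] 0.95
[-33, 18, 0] 0.95 | [-31, 21, 0] 0.95 | -> end [480. 300. 231.] 97.0
[-37, -2, 0] -0.0 | [-37, -2, 0] -0.0 | [-38, -2, 0] -0.0 | [-37, -3, 0] -0.0 | [-38, -2, 0] -0.0
[-37, -3, 0] -0.0 | [-38, -2, 0] -0.0 | [-37, -3, 0] -0.0 | [-38, -2, 0] -0.0 | [-37, -3, 0] -0.0
[-38, -2, 0] -0.0 | [-37, -3, 0] -0.0 | [-38, -2, 0] -0.0 | [-37, -3, 0] -0.0 | [-38, -2, 0] -0.0
-> end [ 513. -262.  231.] 97.0
[0, 0, 34] -0.0 | [0, 0, 34] -0.0 | [0, 0, 33] -0.0 | [0, 0, 34] -0.0 | -> end [ 513. -262.   96.] 97.0
```

{"op": "carry_out", "data": {
  "targets": [
    [-33, -18, 0, 0, 0, 0.95, 255],
    [-34, -15, 0, 0, 0, 0.95, 255],
    [-35, -11, 0, 0, 0, 0.95, 255],
    [-36, -7, 0, 0, 0, 0.95, 255],
    [-37, -4, 0, 0, 0, 0.95, 255]
  ],
  "force": 30
}}

```text
clock: 0.52
position: [0.2907, 0.4775, 0.2312]
tool_rot: [-3.141, -0.0, 2.39]
force: [1.1, 1.5, 0.4]
grip_width: 0.0255
```

{"op": "carry_out", "data": {
  "targets": [
    [-37, 0, 0, 0, 0, 0.95, 255],
    [-37, 4, 0, 0, 0, 0.95, 255],
    [-37, 7, 0, 0, 0, 0.95, 255],
    [-36, 11, 0, 0, 0, 0.95, 255],
    [-34, 14, 0, 0, 0, 0.95, 255]
  ]
}}

```text
clock: 0.93
position: [0.4272, 0.3503, 0.2313]
tool_rot: [-3.141, 0.0, 1.892]
force: [0.5, 1.6, -0.2]
grip_width: -0.0003
```

{"op": "carry_out", "data": {
  "targets": [
    [-33, 18, 0, 0, 0, 0.95, 255],
    [-31, 21, 0, 0, 0, 0.95, 255],
    [-37, -2, 0, 0, 0, 0, 255],
    [-37, -2, 0, 0, 0, 0, 255],
    [-38, -2, 0, 0, 0, 0, 255]
  ]
}}

```text
clock: 1.35
position: [0.4892, 0.1874, 0.2309]
tool_rot: [-3.141, 0.0, 1.698]
force: [0.7, 0.3, -0.0]
grip_width: -0.0
```

{"op": "carry_out", "data": {
  "targets": [
    [-37, -3, 0, 0, 0, 0, 255],
    [-38, -2, 0, 0, 0, 0, 255],
    [-37, -3, 0, 0, 0, 0, 255],
    [-38, -2, 0, 0, 0, 0, 255],
    [-37, -3, 0, 0, 0, 0, 255]
  ]
}}

```text
clock: 1.77
position: [0.5, 0.0001, 0.2313]
tool_rot: [-3.142, -0.0, 1.698]
force: [1.4, 0.4, 0.6]
grip_width: -0.0
```

{"op": "carry_out", "data": {
  "targets": [
    [-38, -2, 0, 0, 0, 0, 255],
    [-37, -3, 0, 0, 0, 0, 255],
    [-38, -2, 0, 0, 0, 0, 255],
    [-37, -3, 0, 0, 0, 0, 255],
    [-38, -2, 0, 0, 0, 0, 255]
  ]
}}

```text
clock: 2.18
position: [0.5118, -0.1877, 0.2312]
tool_rot: [-3.141, -0.0, 1.698]
force: [1.4, 0.3, -0.2]
grip_width: 0.0001
```

```bash
python3 - <<'E'
from h import *
st(); s,d=grab('wrist','w1.png');print(d['K'].round(1).tolist(),d['T_tool_cam'].round(3).tolist())
plan((513,-262,96),97)
E
```

```text
2.18 [ 511.8 -187.7  231.2] [-180.    -0.    97.3] F [ 1.4  0.3 -0.2] w 0.1
[[371.6, 0.0, 319.0], [0.0, 371.6, 239.5], [0.0, 0.0, 1.0]] [[-0.001, -0.952, -0.307, 0.079], [1.0, -0.001, -0.001, -0.0], [0.001, -0.307, 0.952, -0.143], [0.0, 0.0, 0.0, 1.0]]
[-17, -2, 34] -0.0 | [-16, -1, 34] -0.0 | [-17, -2, 34] -0.0 | [-16, -1, 34] -0.0 | -> end [ 513. -262.   96.] 97.0
```

View pics/w1.png

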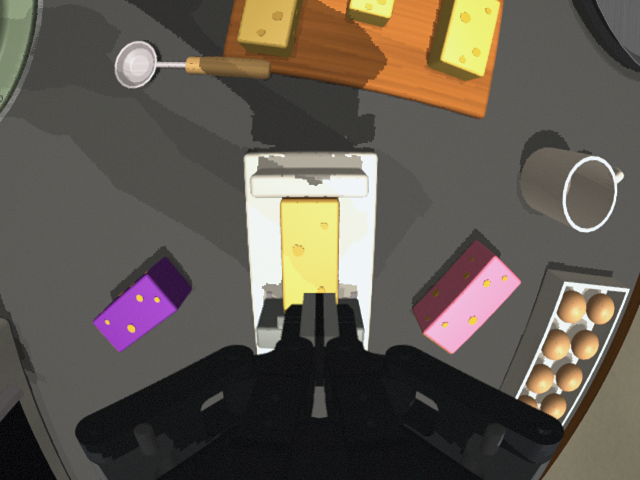

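The wrist view shows the block between the jaws around (310,250), the fingertips at (320,300) above the jaw, and nothing in the way. I'll descend and push.

{"op": "carry_out", "data": {
  "targets": [
    [-17, -2, 34, 0, 0, 0, 255],
    [-16, -1, 34, 0, 0, 0, 255],
    [-17, -2, 34, 0, 0, 0, 255],
    [-16, -1, 34, 0, 0, 0, 255],
    [0, 0, 0, 0, 0, 0, 255]
  ]
}}

```text
clock: 2.65
position: [0.5113, -0.254, 0.0894]
tool_rot: [-3.134, -0.002, 1.695]
force: [-1.9, 0.1, -0.9]
grip_width: 0.0
```

{"op": "carry_out", "data": {
  "targets": [
    [-10, 0, 0, 0, 0, 0, 255],
    [-10, 0, 0, 0, 0, 0, 255],
    [-10, 0, 0, 0, 0, 0, 255],
    [-10, 0, 0, 0, 0, 0, 255],
    [-10, 0, 0, 0, 0, 0, 255]
  ]
}}

```text
clock: 3.07
position: [0.5218, -0.3027, 0.0966]
tool_rot: [3.14, 0.001, 1.698]
force: [1.0, 2.4, 2.1]
grip_width: -0.0001
```

{"op": "carry_out", "data": {
  "targets": [
    [-5, 0, 0, 0, 0, 0, 255],
    [-3, 0, 0, 0, 0, 0, 255],
    [-2, 0, 0, 0, 0, 0, 255],
    [0, 0, 0, 0, 0, 0, 255]
  ]
}}

```text
clock: 3.4
position: [0.5222, -0.3121, 0.0954]
tool_rot: [3.142, 0.0, 1.698]
force: [-1.0, 0.4, 0.2]
grip_width: -0.0
```

{"op": "carry_out", "data": {
  "targets": [
    [-5, 0, 0, 0, 0, 0, 255],
    [-5, 0, 0, 0, 0, 0, 255],
    [-2, 0, 0, 0, 0, 0, 255],
    [0, 0, 0, 0, 0, 0, 255]
  ]
}}

```text
clock: 3.73
position: [0.5237, -0.3243, 0.0953]
tool_rot: [3.142, 0.0, 1.697]
force: [-1.2, 0.4, -0.6]
grip_width: -0.0003
```

{"op": "carry_out", "data": {
  "targets": [
    [-2, 0, 0, 0, 0, 0, 255],
    [0, 0, 0, 0, 0, 0, 255]
  ]
}}

```text
clock: 3.9
position: [0.5238, -0.3252, 0.0952]
tool_rot: [-3.141, -0.001, 1.698]
force: [-1.0, 3.5, 1.6]
grip_width: -0.0001
```

{"op": "carry_out", "data": {
  "targets": [
    [-2, 0, 0, 0, 0, 0, 255],
    [0, 0, 0, 0, 0, 0, 255]
  ]
}}

```text
clock: 4.07
position: [0.5239, -0.3253, 0.0952]
tool_rot: [-3.14, -0.004, 1.699]
force: [-5.5, 15.5, 10.4]
grip_width: 0.0
```

```bash
python3 - <<'E'
from h import *
st(); _,d=grab('top');c=cloud(d);m=(c[:,:,2]>.01)&(c[:,:,2]<.3)
s,d=grab('scene','s2.png');i=d['color'][190:330,110:290,::-1];cv2.imwrite('pics/s2c.png',cv2.resize(i,None,fx=4,fy=4,interpolation=2))
E
```

```text
4.07 [ 523.9 -325.3   95.2] [-179.9   -0.2   97.4] F [-5.5 15.5 10.4] w 0.0
```

View pics/s2c.png

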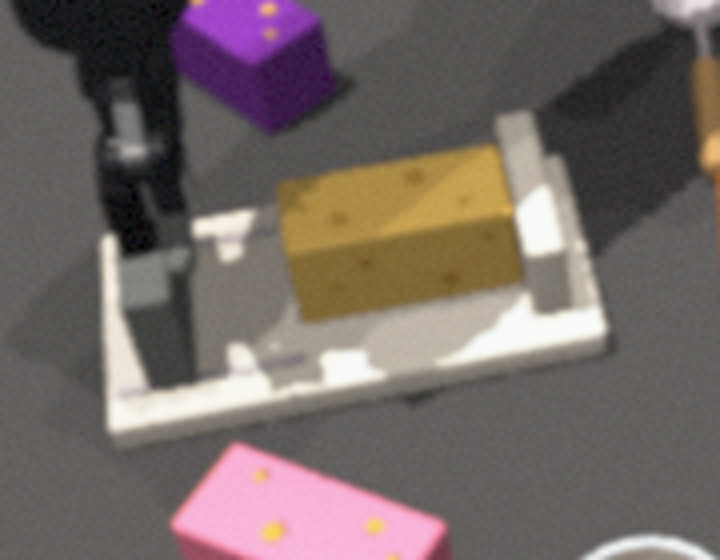

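The end stop is reached: the force rose to about 15 N and the jaw stopped moving. The block lies free, its lower-left end at crop (290,240). Next I'll back off, rise, and measure the block with the wrist camera.

{"op": "carry_out", "data": {
  "targets": [
    [6, 0, -5, 0, 0, 0, 255],
    [5, 0, -30, 0, 0, 0, 255],
    [5, 0, -38, 0, 0, 0, 120],
    [5, 0, -38, 0, 0, 0, 0],
    [0, 0, 0, 0, 0, 0, 0]
  ]
}}

```text
clock: 4.58
position: [0.5237, -0.3078, 0.2132]
tool_rot: [3.134, 0.005, 1.698]
force: [0.5, -0.4, -0.0]
grip_width: 0.036
```

```bash
cat >> h.py <<'E'
def wpts(s,d,uv,z):
    K=d['K'];T=d['T_tool_cam'];W=R.from_euler('xyz',s['tool_rot']).as_matrix()
    uv=np.array(uv,float);a=(uv-[K[0,2],K[1,2]])/K[0,0];th=np.linalg.norm(a,axis=1)
    r=np.c_[a/np.maximum(th,1e-9)[:,None]*np.sin(th)[:,None],np.cos(th)]
    r=r@(W@T[:3,:3]).T;o=s['position']+W@T[:3,3]
    return (o+r*((z-o[2])/r[:,2])[:,None])*1000
def wrect(s,d,m,z):
    c,_=cv2.findContours(m.astype(np.uint8),0,2);c=max(c,key=cv2.contourArea)
    b=cv2.minAreaRect(wpts(s,d,c[:,0,:],z)[:,:2].astype(np.float32));return b
E
python3 - <<'E'
from h import *
s=st();s,d=grab('wrist','w2.png')
h=cv2.cvtColor(d['color'],cv2.COLOR_RGB2HSV)
p=wpts(s,d,[[300,220]],.075);print(p)
m=(h[:,:,0]>15)&(h[:,:,0]<36)&(h[:,:,1]>80)&(h[:,:,2]>70);m[:150]=0;m[:,:220]=0;m[:,420:]=0
print(wrect(s,d,m,.075),m.sum())
_,t=grab('top');h=cv2.cvtColor(t['color'],cv2.COLOR_RGB2HSV)
m=(h[:,:,0]>20)&(h[:,:,0]<38)&(h[:,:,1]>28)&(h[:,:,2]>100);m[:220]=0;m[270:]=0;m[:,:385]=0;m[:,460:]=0
print(toprect(t,m,.075),m.sum())
E
```

```text
4.58 [ 523.7 -307.8  213.2] [179.6   0.3  97.3] F [ 0.5 -0.4 -0. ] w 36.0
[[ 508.93795563 -305.41130204   75.        ]]
((512.78076171875, -264.9190368652344), (48.663841247558594, 30.060001373291016), 7.035820484161377) 2539
(array([ 509.2, -228. ]), array([ 50.7, 108.2]), np.float32(97.6)) 929
```

View pics/w2.png

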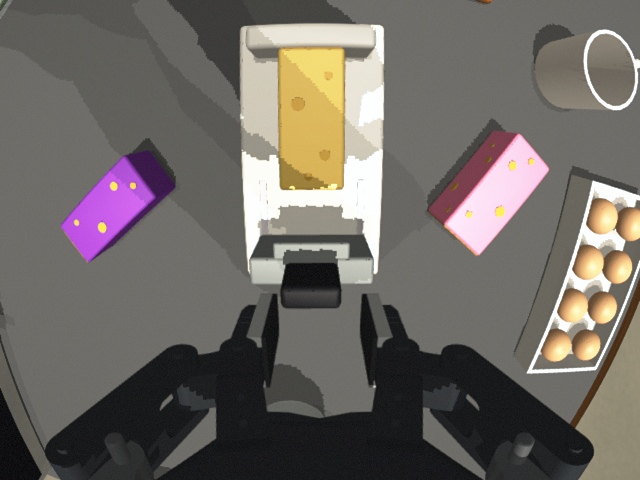

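The clamp is fully open, with the block between (280,48) and (345,190). The top view puts it at (509,-228) with yaw 97.6°. I'll go over it, lower and grip.

{"op": "carry_out", "data": {
  "targets": [
    [40, -2, 0, 0, 0, 0, 0],
    [41, -2, 0, 0, 0, 0, 0],
    [0, 0, 20, 0, 0, 0, 0],
    [0, 0, 38, 0, 0, 0, 0],
    [0, 0, 38, 0, 0, 0, 0]
  ]
}}

```text
clock: 5.1
position: [0.5076, -0.2262, 0.1093]
tool_rot: [3.14, 0.001, 1.699]
force: [1.1, 0.1, -1.6]
grip_width: 0.0857
```

{"op": "carry_out", "data": {
  "targets": [
    [0, 0, 35, 0, 0, 0, 0],
    [0, 0, 25, 0, 0, 0, 0],
    [0, 0, 15, 0, 0, 0, 0],
    [0, 0, 7, 0, 0, 0, 0],
    [0, 0, 0, 0, 0, 0, 0]
  ]
}}

```text
clock: 5.52
position: [0.506, -0.2268, 0.0264]
tool_rot: [-3.139, -0.001, 1.698]
force: [-0.0, 0.0, -0.5]
grip_width: 0.0854
```

```bash
python3 - <<'E'
from h import *
st()
E
```

```text
5.52 [ 506.  -226.8   26.4] [-1.798e+02 -1.000e-01  9.730e+01] F [-0.   0.  -0.5] w 85.4
```

{"op": "carry_out", "data": {
  "targets": [
    [0, 3, -6, 0, 0, 0, 0],
    [0, 0, 0, 0, 0, 0, 255],
    [0, 0, 0, 0, 0, 0, 255],
    [0, 0, 0, 0, 0, 0, 255],
    [0, 0, 0, 0, 0, 0, 255]
  ],
  "force": 40
}}

```text
clock: 5.93
position: [0.5106, -0.2267, 0.0353]
tool_rot: [3.14, 0.0, 1.698]
force: [-2.8, 1.6, 13.3]
grip_width: 0.0499
```

{"op": "carry_out", "data": {
  "targets": [
    [0, 0, 0, 0, 0, 0, 255],
    [0, 0, 0, 0, 0, 0, 255]
  ]
}}

```text
clock: 6.1
position: [0.5106, -0.2267, 0.0353]
tool_rot: [3.141, 0.0, 1.698]
force: [-2.7, 2.1, 13.6]
grip_width: 0.0494
```

{"op": "carry_out", "data": {
  "targets": [
    [0, 0, -15, 0, 0, 0, 255],
    [0, 0, -25, 0, 0, 0, 255],
    [0, 0, -38, 0, 0, 0, 255],
    [0, 0, -38, 0, 0, 0, 255],
    [0, 0, -38, 0, 0, 0, 255]
  ]
}}

```text
clock: 6.52
position: [0.5097, -0.2264, 0.1901]
tool_rot: [-3.141, -0.0, 1.698]
force: [0.5, -0.6, -3.4]
grip_width: 0.0492
```

{"op": "carry_out", "data": {
  "targets": [
    [0, 0, -35, 0, 0, 0, 255],
    [0, 0, -20, 0, 0, 0, 255],
    [0, 0, 0, 0, 0, 0, 255]
  ]
}}

```text
clock: 6.77
position: [0.5116, -0.2273, 0.2478]
tool_rot: [3.135, 0.002, 1.698]
force: [1.1, 0.0, -3.2]
grip_width: 0.0495
```

```bash
python3 - <<'E'
from h import *
s=st()
# pan frame
a=np.radians(-6.1);ex=np.array([np.cos(a),np.sin(a)]);c=np.array([494.6,294.3])
for k in(-85,0,80):print(k,(c+k*ex).round(1))
g=c-85*ex
b=plan((g[0],g[1],242),83.9,step=38)
E
```

```text
6.77 [ 511.6 -227.3  247.8] [1.796e+02 1.000e-01 9.730e+01] F [ 1.1  0.  -3.2] w 49.5
-85 [410.1 303.3]
0 [494.6 294.3]
80 [574.1 285.8]
[36, -2, 0] 0.15 | [36, -3, 0] 0.15 | [36, -3, 0] 0.15 | [36, -4, 0] 0.15 | [36, -4, 1] 0.15
[36, -5, 0] 0.15 | [35, -6, 1] 0.15 | [35, -6, 0] 0.15 | [35, -7, 1] 0.15 | [35, -7, 0] 0.15
[35, -8, 1] 0.15 | [35, -8, 0] 0.15 | [35, -9, 1] 0.15 | [35, -10, 0] 0.15 | [35, -10, 1] 0.15
-> end [410. 303. 242.] 83.9
```

{"op": "carry_out", "data": {
  "targets": [
    [18, -2, 0, 0, 0, 0.15, 255],
    [36, -3, 0, 0, 0, 0.15, 255],
    [36, -3, 0, 0, 0, 0.15, 255],
    [36, -4, 0, 0, 0, 0.15, 255],
    [36, -5, 0, 0, 0, 0.15, 255]
  ]
}}

```text
clock: 7.18
position: [0.4773, -0.0653, 0.2425]
tool_rot: [-3.141, -0.0, 1.618]
force: [1.9, 0.8, -2.2]
grip_width: 0.0493
```

{"op": "carry_out", "data": {
  "targets": [
    [36, -5, 0, 0, 0, 0.15, 255],
    [35, -6, 0, 0, 0, 0.15, 255],
    [35, -6, 0, 0, 0, 0.15, 255],
    [35, -7, 0, 0, 0, 0.15, 255],
    [35, -7, 0, 0, 0, 0.15, 255]
  ]
}}

```text
clock: 7.6
position: [0.4431, 0.1102, 0.2427]
tool_rot: [-3.141, 0.0, 1.54]
force: [1.6, 0.2, -3.2]
grip_width: 0.0498
```

{"op": "carry_out", "data": {
  "targets": [
    [35, -8, 0, 0, 0, 0.15, 255],
    [35, -8, 0, 0, 0, 0.15, 255],
    [35, -9, 0, 0, 0, 0.15, 255],
    [35, -10, 0, 0, 0, 0.15, 255],
    [35, -10, 0, 0, 0, 0.15, 255]
  ]
}}

```text
clock: 8.02
position: [0.4089, 0.2876, 0.2426]
tool_rot: [-3.141, 0.0, 1.462]
force: [1.0, 0.0, -3.5]
grip_width: 0.0494
```

{"op": "carry_out", "data": {
  "targets": [
    [15, -10, 0, 0, 0, 0, 255],
    [5, 0, 0, 0, 0, 0, 255],
    [0, 0, 0, 0, 0, 0, 255],
    [0, 0, 0, 0, 0, 0, 255]
  ]
}}

```text
clock: 8.35
position: [0.4024, 0.3062, 0.2427]
tool_rot: [-3.141, 0.001, 1.462]
force: [0.1, -1.6, -2.9]
grip_width: 0.0497
```

```bash
python3 - <<'E'
from h import *
s=st(); plan((400,304,180),83.9,n=6)
E
```

```text
8.35 [402.4 306.2 242.7] [-1.80e+02  1.00e-01  8.38e+01] F [ 0.1 -1.6 -2.9] w 49.7
[0, 0, 10] -0.0 | [0, 0, 11] -0.0 | [-1, -1, 10] -0.0 | [0, 0, 11] -0.0 | [-1, -1, 10] -0.0
[0, 0, 11] -0.0 | -> end [400. 304. 180.] 83.9
```

{"op": "carry_out", "data": {
  "targets": [
    [-1, -1, 20, 0, 0, 0, 255],
    [-1, -1, 25, 0, 0, 0, 255],
    [0, 0, 20, 0, 0, 0, 255],
    [0, 0, 15, 0, 0, 0, 255],
    [0, 0, 10, 0, 0, 0, 255]
  ]
}}

```text
clock: 8.77
position: [0.4004, 0.3034, 0.1519]
tool_rot: [-3.141, 0.002, 1.46]
force: [-0.0, -1.7, -0.4]
grip_width: 0.0496
```

{"op": "carry_out", "data": {
  "targets": [
    [0, 0, 10, 0, 0, 0, 255],
    [0, 0, 7, 0, 0, 0, 255],
    [0, 0, 0, 0, 0, 0, 255],
    [0, 0, 0, 0, 0, 0, 255],
    [0, 0, 0, 0, 0, 0, 255]
  ]
}}

```text
clock: 9.18
position: [0.4005, 0.3054, 0.1369]
tool_rot: [3.141, -0.001, 1.462]
force: [0.1, -2.8, -0.7]
grip_width: 0.0496
```

{"op": "carry_out", "data": {
  "targets": [
    [0, 0, 0, 0, 0, 0, 80],
    [0, 0, 0, 0, 0, 0, 60],
    [0, 0, -2, 0, 0, 0, 50],
    [0, 0, -5, 0, 0, 0, 40],
    [0, 0, -20, 0, 0, 0, 30]
  ]
}}

```text
clock: 9.6
position: [0.3994, 0.3047, 0.1622]
tool_rot: [-3.14, 0.002, 1.463]
force: [-0.5, 0.7, -0.0]
grip_width: 0.0754
```

{"op": "carry_out", "data": {
  "targets": [
    [0, 0, -35, 0, 0, 0, 0],
    [0, 0, -35, 0, 0, 0, 0],
    [0, 0, -30, 0, 0, 0, 0],
    [0, 0, 0, 0, 0, 0, 0]
  ]
}}

```text
clock: 9.93
position: [0.402, 0.3065, 0.2691]
tool_rot: [3.137, -0.006, 1.462]
force: [-0.3, 1.0, -0.1]
grip_width: 0.0856
```

```bash
python3 - <<'E'
from h import *
st()
for k in range(2): grab('top')
s,d=grab('scene','s3.png'); _,t=grab('top','t3.png');np.savez('s3.npz',w=cloud(d),**d)
w=cloud(t);z=w[:,:,2];m=(z>.1)&(z<.14);m[:150]=0;m[330:]=0;m[:,:100]=0;m[:,250:]=0
print('pan z',np.median(z[m]),m.sum())
e=d['color'];a=cv2.resize(e[220:310,440:530,::-1],None,fx=5,fy=5,interpolation=2);b=cv2.resize(e[130:330,400:560,::-1],(360,450))
cv2.imwrite('pics/s3c.png',np.hstack([a,b]))
plan((624,0,200),83)
E
```

```text
9.93 [402.  306.5 269.1] [179.7  -0.4  83.8] F [-0.3  1.  -0.1] w 85.6
pan z 0.11619508481232643 7472
[-28, 26, 6] 0.01 | [-28, 26, 6] 0.01 | [-28, 26, 6] 0.01 | [-28, 26, 6] 0.01 | [-28, 25, 6] 0.01
[-28, 26, 7] 0.01 | [-27, 26, 6] 0.01 | [-28, 25, 7] 0.01 | [-27, 26, 6] 0.01 | [-28, 25, 7] 0.01
-> end [623.  -0. 200.] 83.0
```

View pics/s3c.png

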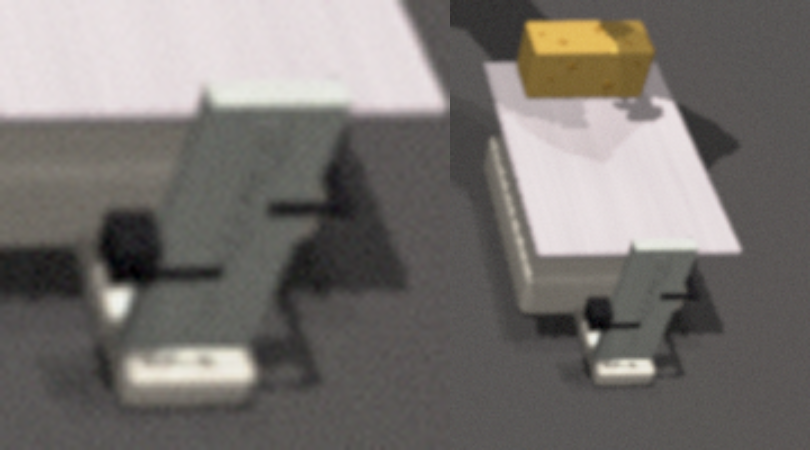

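The crop shows the block upright on the near end of the pan, with the pointer line at scene row ~261.6 and the marker line at ~274.4. Next come accurate line heights.

```bash
cat >> h.py <<'E'
def dark(d,u,v0,v1):
    """sub-pixel rows of the dark line in columns u"""
    g=d['color'].mean(2)[v0:v1][:,u];o=[]
    for k,c in enumerate(u):
        q=g[:,k];wt=np.clip(np.median(q)-15-q,0,None)
        if wt.sum()>15:o.append((c,v0+(wt*np.arange(len(q))).sum()/wt.sum()))
    return np.array(o)
def onplane(d,u,v,off):
    a=np.radians(-6.1);n=np.array([np.cos(a),np.sin(a),0]);o,r=ray(d,u,v)
    return o+r*(off-n@o)/(n@r)
E
python3 - <<'E'
from h import *
a=np.radians(-6.1);n=np.array([np.cos(a),np.sin(a),0])
s1=np.load('scene1.npz');s3=np.load('s3.npz')
p0=dark(s1,range(500,507),244,255);p1=dark(s3,range(494,502),255,268)
m1=dark(s1,range(473,483),269,280);m3=dark(s3,range(473,483),269,280)
print(p0.round(1).tolist(),p1.round(1).tolist(),m1.round(1).tolist(),m3.round(1).tolist(),sep='\n')
off=np.median([n@onz(s1,u,v,.148) for u,v in p0]);print('off',off)
for q,s in((p0,s1),(p1,s3),(m1,s1),(m3,s3)):
    print([np.round(np.median([onplane(s,u,v,off+e)[2] for u,v in q])*1000,1) for e in(-.003,0,.003)])
w1=np.load('top1.npz')['w']
for nm in('scene1','s3'):
    w=np.load(nm+'.npz')['w'];p=w[140:260,400:540].reshape(-1,3)
    q=(p[:,:2]-[.4946,.2943]);x=q@n[:2];y=q@[-n[1],n[0]]
    k=(x>-.04)&(x<.11)&(abs(y)<.07)&(p[:,2]>.05);print(nm,np.nanmedian(p[k,2]),k.sum())
E
```

```text
[[500.0, 249.0], [501.0, 248.8], [502.0, 248.9], [503.0, 248.8], [504.0, 248.8], [505.0, 248.9], [506.0, 248.8]]
[[494.0, 261.4], [495.0, 261.4], [496.0, 261.4], [497.0, 261.4], [498.0, 261.4], [499.0, 261.4], [500.0, 261.4], [501.0, 261.8]]
[[473.0, 274.4], [474.0, 274.4], [475.0, 274.4], [476.0, 274.4], [477.0, 274.5], [478.0, 274.5], [479.0, 274.2], [480.0, 274.3], [481.0, 274.2], [482.0, 274.1]]
[[473.0, 274.3], [474.0, 274.4], [475.0, 274.3], [476.0, 274.4], [477.0, 274.4], [478.0, 274.4], [479.0, 274.3], [480.0, 274.2], [481.0, 274.2], [482.0, 274.1]]
off 0.6361579921135414
[np.float64(144.7), np.float64(148.0), np.float64(151.3)]
[np.float64(111.7), np.float64(115.1), np.float64(118.5)]
[np.float64(76.4), np.float64(80.1), np.float64(83.7)]
[np.float64(76.5), np.float64(80.1), np.float64(83.7)]
scene1 0.149706179251061 4954
s3 0.11727889639242445 4120
```

The pan has sunk about 32.7 mm, so the block weighs about 325 g, and the marker is at about 67.9 mm. Long + short adds 320 g and gives about 64.7 mm. Long + middle would give about 72.7 mm. I'll fetch the long piece first and then re-measure.

```bash
python3 - <<'E'
from h import *
a=plan((450,6,200),86.5,step=38)
E
```

```text
[-32, 9, 7] -0.05 | [-33, 9, 7] -0.05 | [-33, 9, 7] -0.05 | [-32, 9, 7] -0.05 | [-33, 8, 7] -0.05
[-33, 8, 7] -0.05 | [-32, 8, 7] -0.05 | [-33, 8, 7] -0.05 | [-33, 8, 7] -0.05 | -> end [450.   6. 200.] 86.5
```

{"op": "carry_out", "data": {
  "targets": [
    [-32, 9, 7, 0, 0, -0.05, 0],
    [-33, 9, 7, 0, 0, -0.05, 0],
    [-33, 9, 7, 0, 0, -0.05, 0],
    [-32, 9, 7, 0, 0, -0.05, 0],
    [-33, 8, 7, 0, 0, -0.05, 0]
  ]
}}

```text
clock: 10.55
position: [0.4276, 0.1371, 0.2272]
tool_rot: [-3.14, 0.001, 1.489]
force: [1.3, -0.2, 0.2]
grip_width: 0.0851
```

{"op": "carry_out", "data": {
  "targets": [
    [-33, 8, 7, 0, 0, -0.05, 0],
    [-32, 8, 7, 0, 0, -0.05, 0],
    [-33, 8, 7, 0, 0, -0.05, 0],
    [-33, 8, 7, 0, 0, -0.05, 0],
    [0, 0, 0, 0, 0, 0, 0]
  ]
}}

```text
clock: 10.97
position: [0.4496, -0.0003, 0.1988]
tool_rot: [-3.14, 0.003, 1.503]
force: [-0.8, -1.0, 0.3]
grip_width: 0.0852
```

{"op": "carry_out", "data": {
  "targets": [
    [0, 0, 30, 0, 0, 0, 0],
    [0, 0, 38, 0, 0, 0, 0],
    [0, 0, 20, 0, 0, 0, 0],
    [0, 0, 0, 0, 0, 0, 0]
  ]
}}

```text
clock: 11.3
position: [0.4477, 0.0053, 0.1085]
tool_rot: [-3.135, 0.002, 1.509]
force: [-1.3, -0.8, -1.1]
grip_width: 0.0853
```

```bash
python3 - <<'E'
from h import *
s=st(); plan((450,6,29),86.5,n=5)
E
```

```text
11.3 [447.7   5.3 108.5] [-1.796e+02  1.000e-01  8.650e+01] F [-1.3 -0.8 -1.1] w 85.3
[0, 0, 16] -0.0 | [0, 1, 16] -0.0 | [0, 0, 16] -0.0 | [0, 1, 16] -0.0 | [1, 0, 16] -0.0
-> end [450.   6.  29.] 86.5
```

{"op": "carry_out", "data": {
  "targets": [
    [0, 1, 25, 0, 0, 0, 0],
    [0, 1, 25, 0, 0, 0, 0],
    [0, 0, 18, 0, 0, 0, 0],
    [0, 0, 9, 0, 0, 0, 0],
    [0, 0, 2, 0, 0, 0, 0]
  ]
}}

```text
clock: 11.72
position: [0.4518, 0.0055, 0.0327]
tool_rot: [-3.14, 0.0, 1.509]
force: [-0.5, 0.1, -0.3]
grip_width: 0.0855
```

{"op": "carry_out", "data": {
  "targets": [
    [0, 0, 0, 0, 0, 0, 255],
    [0, 0, 0, 0, 0, 0, 255],
    [0, 0, 0, 0, 0, 0, 255],
    [0, 0, 0, 0, 0, 0, 255],
    [0, 0, 0, 0, 0, 0, 255]
  ]
}}

```text
clock: 12.13
position: [0.4525, 0.0058, 0.0343]
tool_rot: [3.141, -0.0, 1.51]
force: [-3.6, 0.2, 14.7]
grip_width: 0.0436
```

{"op": "carry_out", "data": {
  "targets": [
    [0, 0, 0, 0, 0, 0, 255],
    [0, 0, -15, 0, 0, 0, 255],
    [0, 0, -30, 0, 0, 0, 255],
    [0, 0, -38, 0, 0, 0, 255],
    [0, 0, -38, 0, 0, 0, 255]
  ]
}}

```text
clock: 12.55
position: [0.4515, 0.0054, 0.156]
tool_rot: [-3.141, 0.0, 1.509]
force: [1.2, 1.1, -1.4]
grip_width: 0.0435
```

{"op": "carry_out", "data": {
  "targets": [
    [0, 0, -38, 0, 0, 0, 255],
    [0, 0, -30, 0, 0, 0, 255],
    [0, 0, -10, 0, 0, 0, 255],
    [0, 0, 0, 0, 0, 0, 255]
  ]
}}

```text
clock: 12.88
position: [0.4533, 0.0059, 0.2351]
tool_rot: [3.137, -0.002, 1.51]
force: [-0.3, 0.0, -2.3]
grip_width: 0.0433
```

```bash
python3 - <<'E'
from h import *
s=st(); a=np.radians(-6.1);g=np.array([494.6,294.3])-8*np.array([np.cos(a),np.sin(a)]);print(g); plan((g[0],g[1],225),83.9,step=36)
E
```

```text
12.88 [453.3   5.9 235.1] [ 1.797e+02 -1.000e-01  8.650e+01] F [-0.3  0.  -2.3] w 43.3
[486.64529645 295.15011257]
[32, 2, 1] 0.05 | [32, 2, 1] 0.05 | [32, 1, 1] 0.05 | [32, 1, 1] 0.05 | [33, 1, 1] 0.05
[32, 1, 1] 0.05 | [33, 1, 1] 0.05 | [32, 0, 2] 0.05 | [33, 1, 1] 0.05 | -> end [487. 295. 225.] 83.9
```

{"op": "carry_out", "data": {
  "targets": [
    [16, 1, 0, 0, 0, 0.05, 255],
    [32, 2, 1, 0, 0, 0.05, 255],
    [32, 1, 1, 0, 0, 0.05, 255],
    [32, 1, 1, 0, 0, 0.05, 255],
    [33, 1, 1, 0, 0, 0.05, 255]
  ]
}}

```text
clock: 13.3
position: [0.4681, 0.151, 0.2273]
tool_rot: [-3.14, 0.001, 1.483]
force: [1.2, -0.5, -2.1]
grip_width: 0.0432
```

{"op": "carry_out", "data": {
  "targets": [
    [32, 1, 1, 0, 0, 0.05, 255],
    [33, 1, 1, 0, 0, 0.05, 255],
    [32, 0, 2, 0, 0, 0.05, 255],
    [33, 1, 1, 0, 0, 0.05, 255],
    [16, 0, 0, 0, 0, 0, 255]
  ]
}}

```text
clock: 13.72
position: [0.4849, 0.2988, 0.2216]
tool_rot: [-3.14, 0.0, 1.465]
force: [-0.7, 0.3, -3.0]
grip_width: 0.0432
```

{"op": "carry_out", "data": {
  "targets": [
    [0, 0, 0, 0, 0, 0, 255],
    [0, 0, 0, 0, 0, 0, 255],
    [0, 0, 0, 0, 0, 0, 255]
  ]
}}

```text
clock: 13.97
position: [0.4857, 0.2937, 0.2226]
tool_rot: [-3.141, 0.001, 1.462]
force: [-0.6, -0.1, -2.2]
grip_width: 0.0432
```

```bash
python3 - <<'E'
from h import *
s=st(); plan((486.6,295.2,113),83.9,n=9)
E
```

```text
13.97 [485.7 293.7 222.6] [-1.80e+02  1.00e-01  8.37e+01] F [-0.6 -0.1 -2.2] w 43.2
[0, 0, 12] -0.0 | [0, 0, 12] -0.0 | [0, 0, 12] -0.0 | [0, 0, 12] -0.0 | [0, 0, 12] -0.0
[0, 0, 12] -0.0 | [1, 0, 13] -0.0 | [0, 0, 12] -0.0 | [1, 1, 13] -0.0 | -> end [487. 296. 113.] 83.9
```

{"op": "carry_out", "data": {
  "targets": [
    [1, 0, 20, 0, 0, 0, 255],
    [0, 1, 25, 0, 0, 0, 255],
    [0, 0, 20, 0, 0, 0, 255],
    [0, 0, 15, 0, 0, 0, 255],
    [0, 0, 12, 0, 0, 0, 255]
  ]
}}

```text
clock: 14.38
position: [0.4868, 0.2941, 0.13]
tool_rot: [-3.141, 0.001, 1.461]
force: [0.2, -0.7, -2.4]
grip_width: 0.0434
```

{"op": "carry_out", "data": {
  "targets": [
    [0, 0, 10, 0, 0, 0, 255],
    [0, 0, 7, 0, 0, 0, 255],
    [0, 0, 0, 0, 0, 0, 255],
    [0, 0, 0, 0, 0, 0, 255],
    [0, 0, 0, 0, 0, 0, 255]
  ]
}}

```text
clock: 14.8
position: [0.4874, 0.2958, 0.115]
tool_rot: [3.141, -0.001, 1.462]
force: [-0.6, -1.3, 0.1]
grip_width: 0.0435
```

{"op": "carry_out", "data": {
  "targets": [
    [0, 0, 0, 0, 0, 0, 90],
    [0, 0, 0, 0, 0, 0, 70],
    [0, 0, -2, 0, 0, 0, 60],
    [0, 0, -5, 0, 0, 0, 60],
    [0, 0, -20, 0, 0, 0, 60]
  ]
}}

```text
clock: 15.22
position: [0.486, 0.2952, 0.1401]
tool_rot: [-3.139, 0.002, 1.463]
force: [0.1, 0.1, 0.1]
grip_width: 0.0656
```

{"op": "carry_out", "data": {
  "targets": [
    [0, 0, -35, 0, 0, 0, 30],
    [0, 0, -35, 0, 0, 0, 0],
    [0, 0, -35, 0, 0, 0, 0],
    [0, 0, -10, 0, 0, 0, 0],
    [0, 0, 0, 0, 0, 0, 0]
  ]
}}

```text
clock: 15.63
position: [0.4881, 0.2964, 0.2597]
tool_rot: [3.138, -0.004, 1.462]
force: [-0.8, 0.0, -0.1]
grip_width: 0.0856
```

```bash
python3 - <<'E'
from h import *
st()
for k in range(3): grab('top')
s,d=grab('scene','s4.png');np.savez('s4.npz',w=cloud(d),**d)
g=d['color'].mean(2)
e=d['color'];a=cv2.resize(e[220:310,440:530,::-1],None,fx=5,fy=5,interpolation=2);b=cv2.resize(e[130:330,400:560,::-1],(360,450))
cv2.imwrite('pics/s4c.png',np.hstack([a,b]))
p1=dark(d,range(490,497),263,277);m3=dark(d,range(473,480),269,280);off=.6362
print(p1.round(1).tolist(),m3.round(1).tolist())
for q in(p1,m3): print(np.median([onplane(d,u,v,off)[2] for u,v in q])*1000)
plan((535,24,180),85.3,step=38)
E
```

```text
15.63 [488.1 296.4 259.7] [179.8  -0.2  83.8] F [-0.8  0.  -0.1] w 85.6
[[490.0, 270.1], [491.0, 270.1], [492.0, 270.1], [493.0, 270.1], [494.0, 270.1], [495.0, 270.7], [496.0, 271.7]] [[473.0, 274.4], [474.0, 274.4], [475.0, 274.5], [476.0, 274.5], [477.0, 274.5], [478.0, 274.4], [479.0, 274.3]]
91.30453545375316
79.97224147344662
[-33, 10, 9] -0.03 | [-33, 10, 9] -0.03 | [-33, 9, 10] -0.03 | [-33, 9, 9] -0.03 | [-33, 9, 10] -0.03
[-33, 9, 9] -0.03 | [-34, 9, 10] -0.03 | [-34, 9, 9] -0.03 | -> end [534.  24. 180.] 85.3
```

View pics/s4c.png

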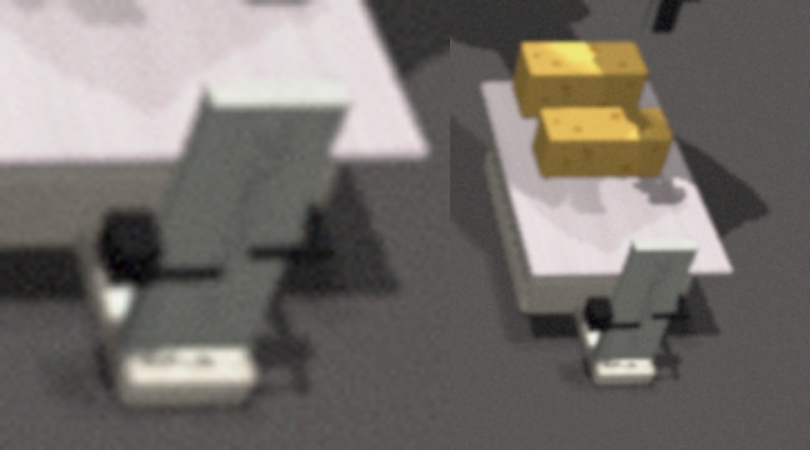

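Long is on and the pan is at 56.7 mm, with pointer row 270.1 and marker row 274.4. The remaining ~11 mm is nearer to the short piece (8) than the middle (16). I'll check that the marker line lies in the pointer's plane, to rule out parallax.

```bash
python3 - <<'E'
from h import *
a=np.radians(-6.1);n=np.array([np.cos(a),np.sin(a),0])
for f,pu,pv in(('scene1',range(500,506),249),('s3',range(494,500),261),('s4',range(490,496),270)):
    s=np.load(f+'.npz');w=s['w']@n*1000
    print(f,'ptr',[np.nanmedian(w[pv+k,list(pu)]).round(1) for k in(-4,-1,0,1,4)],'mark',[np.nanmedian(w[v,474:482]).round(1) for v in(270,273,274,275,279)])
    print('  mark z',[np.nanmedian(s['w'][v,474:482,2]*1000).round(1) for v in(273,274,275)],'ptr z',[np.nanmedian(s['w'][v,list(pu),2]*1000).round(1) for v in(pv-1,pv,pv+1)])
ds=[]
for k in range(8):
    _,d=grab('scene');w=cloud(d);ds.append([np.nanmedian(w[274,474:481]@n),np.nanmedian(w[270,490:494]@n)])
print(np.array(ds).round(4).T.tolist())
E
```

```text
scene1 ptr [np.float64(626.2), np.float64(636.4), np.float64(637.5), np.float64(637.4), np.float64(626.5)] mark [np.float64(626.4), np.float64(635.2), np.float64(636.7), np.float64(636.9), np.float64(626.4)]
  mark z [np.float64(82.7), np.float64(81.5), np.float64(79.0)] ptr z [np.float64(150.5), np.float64(149.1), np.float64(146.4)]
s3 ptr [np.float64(626.1), np.float64(635.8), np.float64(636.3), np.float64(637.4), np.float64(626.3)] mark [np.float64(627.3), np.float64(635.4), np.float64(637.6), np.float64(638.2), np.float64(626.4)]
  mark z [np.float64(82.8), np.float64(82.7), np.float64(80.6)] ptr z [np.float64(118.5), np.float64(116.4), np.float64(114.9)]
s4 ptr [np.float64(627.5), np.float64(636.8), np.float64(637.4), np.float64(637.2), np.float64(626.7)] mark [np.float64(626.2), np.float64(635.2), np.float64(637.8), np.float64(636.9), np.float64(626.1)]
  mark z [np.float64(82.8), np.float64(83.0), np.float64(79.1)] ptr z [np.float64(95.1), np.float64(93.1), np.float64(90.1)]
[[0.6367, 0.6377, 0.6373, 0.6373, 0.6374, 0.6371, 0.6371, 0.6372], [0.6376, 0.6375, 0.6379, 0.6373, 0.6379, 0.6374, 0.638, 0.6374]]
```

The pointer and marker lines share one plane (637 mm), so about 11 mm remain and the short piece is the right one. I'll fetch it.

{"op": "carry_out", "data": {
  "targets": [
    [-16, 5, 0, 0, 0, -0.03, 0],
    [-33, 10, 9, 0, 0, -0.03, 0],
    [-33, 9, 10, 0, 0, -0.03, 0],
    [-33, 9, 10, 0, 0, -0.03, 0],
    [-33, 9, 10, 0, 0, -0.03, 0]
  ]
}}

```text
clock: 16.65
position: [0.5138, 0.1428, 0.217]
tool_rot: [3.141, -0.0, 1.479]
force: [-0.3, 0.6, -0.4]
grip_width: 0.0855
```

{"op": "carry_out", "data": {
  "targets": [
    [-33, 9, 10, 0, 0, -0.03, 30],
    [-33, 9, 10, 0, 0, -0.03, 60],
    [-34, 9, 10, 0, 0, -0.03, 60],
    [-18, 5, 10, 0, 0, 0, 60],
    [0, 0, 0, 0, 0, 0, 60]
  ]
}}

```text
clock: 17.07
position: [0.5349, 0.019, 0.1759]
tool_rot: [-3.14, 0.002, 1.482]
force: [-1.7, -0.6, -0.5]
grip_width: 0.0652
```

{"op": "carry_out", "data": {
  "targets": [
    [0, 0, 30, 0, 0, 0, 60],
    [0, 0, 35, 0, 0, 0, 60],
    [0, 0, 15, 0, 0, 0, 60],
    [0, 0, 0, 0, 0, 0, 60]
  ]
}}

```text
clock: 17.4
position: [0.5335, 0.0241, 0.0945]
tool_rot: [-3.137, 0.001, 1.488]
force: [-1.1, -0.2, 0.3]
grip_width: 0.0647
```

```bash
python3 - <<'E'
from h import *
s=st(); plan((535,24,23),85.3,n=5)
s,d=grab('wrist','w5.png')
E
```

```text
17.4 [533.5  24.1  94.5] [-1.797e+02  1.000e-01  8.520e+01] F [-1.1 -0.2  0.3] w 64.7
[0, 0, 14] -0.0 | [0, 0, 14] -0.0 | [0, 0, 14] -0.0 | [0, 1, 15] -0.0 | [0, 0, 14] -0.0
-> end [535.  24.  23.] 85.3
```

View pics/w5.png

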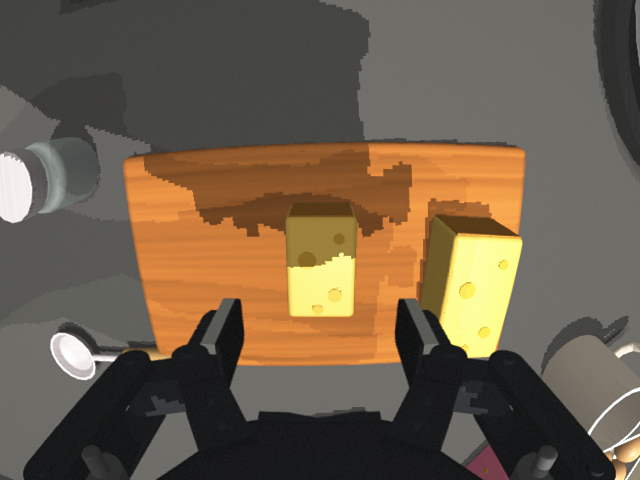

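The short piece sits centred between the fingers, around (321,260), and the middle piece on the right clears the right finger. I'll descend.

{"op": "carry_out", "data": {
  "targets": [
    [0, 1, 22, 0, 0, 0, 60],
    [0, 0, 22, 0, 0, 0, 60],
    [0, 0, 15, 0, 0, 0, 60],
    [0, 0, 8, 0, 0, 0, 60],
    [0, 0, 3, 0, 0, 0, 60]
  ]
}}

```text
clock: 17.87
position: [0.5366, 0.024, 0.0275]
tool_rot: [3.141, -0.0, 1.488]
force: [-0.7, 0.1, 0.3]
grip_width: 0.0654
```

{"op": "carry_out", "data": {
  "targets": [
    [0, 0, 0, 0, 0, 0, 255],
    [0, 0, 0, 0, 0, 0, 255],
    [0, 0, 0, 0, 0, 0, 255],
    [0, 0, 0, 0, 0, 0, 255],
    [0, 0, 0, 0, 0, 0, 255]
  ]
}}

```text
clock: 18.28
position: [0.5369, 0.0239, 0.0286]
tool_rot: [3.14, -0.001, 1.487]
force: [-1.4, 0.5, 6.4]
grip_width: 0.0373
```

{"op": "carry_out", "data": {
  "targets": [
    [0, 0, -15, 0, 0, 0, 255],
    [0, 0, -30, 0, 0, 0, 255],
    [0, 0, -38, 0, 0, 0, 255],
    [0, 0, -38, 0, 0, 0, 255],
    [0, 0, -38, 0, 0, 0, 255]
  ]
}}

```text
clock: 18.7
position: [0.536, 0.0236, 0.1891]
tool_rot: [3.141, -0.0, 1.487]
force: [0.5, 1.3, -0.4]
grip_width: 0.0375
```

{"op": "carry_out", "data": {
  "targets": [
    [0, 0, -30, 0, 0, 0, 255],
    [0, 0, -15, 0, 0, 0, 255],
    [0, 0, 0, 0, 0, 0, 255]
  ]
}}

```text
clock: 18.95
position: [0.5377, 0.0239, 0.2357]
tool_rot: [3.135, -0.002, 1.487]
force: [0.3, 0.2, -0.9]
grip_width: 0.0372
```

```bash
python3 - <<'E'
from h import *
s=st(); plan((559,287,222),83.9,step=36)
E
```

```text
18.95 [537.7  23.9 235.7] [ 1.797e+02 -1.000e-01  8.520e+01] F [ 0.3  0.2 -0.9] w 37.2
[33, 0, 2] 0.03 | [33, 0, 2] 0.03 | [33, 0, 2] 0.03 | [33, 0, 2] 0.03 | [33, -1, 1] 0.03
[33, -1, 2] 0.03 | [33, -1, 1] 0.03 | [33, 0, 2] 0.03 | -> end [559. 287. 222.] 83.9
```

{"op": "carry_out", "data": {
  "targets": [
    [16, 0, 0, 0, 0, 0.03, 255],
    [33, 0, 2, 0, 0, 0.03, 255],
    [33, 0, 2, 0, 0, 0.03, 255],
    [33, 0, 2, 0, 0, 0.03, 255],
    [33, -1, 2, 0, 0, 0.03, 255]
  ]
}}

```text
clock: 19.37
position: [0.5483, 0.1728, 0.2233]
tool_rot: [3.142, -0.0, 1.471]
force: [0.4, 0.7, -0.9]
grip_width: 0.0372
```

{"op": "carry_out", "data": {
  "targets": [
    [33, -1, 2, 0, 0, 0.03, 255],
    [33, -1, 2, 0, 0, 0.03, 255],
    [33, 0, 2, 0, 0, 0.03, 255],
    [16, 0, 0, 0, 0, 0, 255],
    [0, 0, 0, 0, 0, 0, 255]
  ]
}}

```text
clock: 19.78
position: [0.5575, 0.2902, 0.2165]
tool_rot: [-3.141, -0.001, 1.467]
force: [-0.5, -0.6, -0.7]
grip_width: 0.0374
```

{"op": "carry_out", "data": {
  "targets": [
    [0, 0, 0, 0, 0, 0, 255],
    [0, 0, 0, 0, 0, 0, 255]
  ]
}}

```text
clock: 19.95
position: [0.5585, 0.2848, 0.2173]
tool_rot: [-3.142, 0.001, 1.461]
force: [-0.1, -0.8, -0.9]
grip_width: 0.0375
```

```bash
python3 - <<'E'
from h import *
s=st(); plan((559,287,101),83.9,n=9)
E
```

```text
19.95 [558.5 284.8 217.3] [-180.     0.    83.7] F [-0.1 -0.8 -0.9] w 37.5
[0, 0, 13] -0.0 | [0, 0, 13] -0.0 | [0, 0, 13] -0.0 | [0, 0, 13] -0.0 | [0, 0, 13] -0.0
[1, 0, 13] -0.0 | [0, 0, 13] -0.0 | [1, 0, 13] -0.0 | [0, 0, 12] -0.0 | -> end [559. 287. 101.] 83.9
```

{"op": "carry_out", "data": {
  "targets": [
    [1, 0, 20, 0, 0, 0, 255],
    [0, 0, 25, 0, 0, 0, 255],
    [0, 0, 25, 0, 0, 0, 255],
    [0, 0, 15, 0, 0, 0, 255],
    [0, 0, 12, 0, 0, 0, 255]
  ]
}}

```text
clock: 20.37
position: [0.5584, 0.2852, 0.1191]
tool_rot: [-3.141, 0.001, 1.461]
force: [0.5, 1.0, -0.3]
grip_width: 0.0374
```

{"op": "carry_out", "data": {
  "targets": [
    [0, 0, 10, 0, 0, 0, 255],
    [0, 0, 7, 0, 0, 0, 255],
    [0, 0, 2, 0, 0, 0, 255],
    [0, 0, 0, 0, 0, 0, 255],
    [0, 0, 0, 0, 0, 0, 255]
  ]
}}

```text
clock: 20.78
position: [0.5589, 0.2869, 0.102]
tool_rot: [3.141, -0.0, 1.462]
force: [-0.3, -0.2, -0.1]
grip_width: 0.0369
```

{"op": "carry_out", "data": {
  "targets": [
    [0, 0, 0, 0, 0, 0, 110],
    [0, 0, 0, 0, 0, 0, 90],
    [0, 0, -2, 0, 0, 0, 75],
    [0, 0, -5, 0, 0, 0, 75],
    [0, 0, -20, 0, 0, 0, 75]
  ]
}}

```text
clock: 21.2
position: [0.5574, 0.2864, 0.1268]
tool_rot: [-3.139, 0.002, 1.463]
force: [-0.5, -0.2, -1.0]
grip_width: 0.0603
```

{"op": "carry_out", "data": {
  "targets": [
    [0, 0, -35, 0, 0, 0, 60],
    [0, 0, -35, 0, 0, 0, 30],
    [0, 0, -35, 0, 0, 0, 0],
    [0, 0, -15, 0, 0, 0, 0],
    [0, 0, 0, 0, 0, 0, 0]
  ]
}}

```text
clock: 21.62
position: [0.56, 0.2874, 0.2529]
tool_rot: [3.137, -0.004, 1.462]
force: [1.0, 0.9, 0.0]
grip_width: 0.0854
```

```bash
python3 - <<'E'
from h import *
st()
for k in range(6): grab('top')
s,d=grab('scene','s6.png')
e=d['color'];a=cv2.resize(e[220:310,440:530,::-1],None,fx=5,fy=5,interpolation=2);b=cv2.resize(e[100:400,100:640,::-1],(640,356));b=np.vstack([b,np.zeros((94,640,3),np.uint8)])
cv2.imwrite('pics/s6c.png',cv2.resize(np.hstack([a,b]),None,fx=.73,fy=.73))
p1=dark(d,range(488,492),269,278);m3=dark(d,range(473,480),269,280);off=.6362
print(p1.round(1).tolist(),m3.round(1).tolist())
for q in(p1,m3): print(np.median([onplane(d,u,v,off)[2] for u,v in q])*1000)
E
```

```text
21.62 [560.  287.4 252.9] [179.7  -0.2  83.8] F [1.  0.9 0. ] w 85.4
[[489.0, 273.2], [490.0, 273.1], [491.0, 273.0]] [[473.0, 274.3], [474.0, 274.4], [475.0, 274.4], [476.0, 274.4], [477.0, 274.5], [478.0, 274.4], [479.0, 274.3]]
82.89032267788288
80.08722448928607
```

View pics/s6c.png

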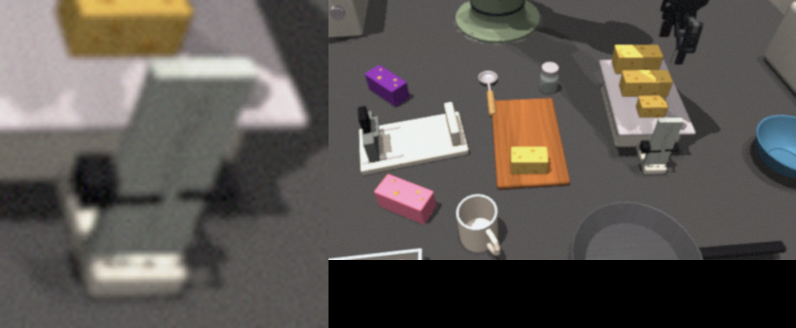

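The crop shows the pointer line and marker line nearly level, at scene rows 273.1 and 274.4, a difference of about 2.8 mm. All three pieces rest on the pan, and the jar, spoon and mug look undisturbed. I'll hand it in.

```bash
python3 -c "
from h import *
st();print(bot.job_done())"
```

```text
21.97 [558.2 286.7 247.4] [-1.799e+02  1.000e-01  8.380e+01] F [1.1 0.3 0.4] w 85.3
the job is handed in; nothing more can be done
None
```

The job is handed in at about 22 s on the clock. The pan's pointer ends about 2.8 mm above the marker clip's line, inside the half-centimetre limit.

- **Jaw:** I pushed it open until it stopped moving at about 15 N, which I took as the end stop.
- **Load:** The cheese block went on the pan first and sank it about 33 mm. I then added the long (240 g) and short (80 g) pieces, one at a time. Only cheese is on the pan.
- **Level:** The pan finished at about 65 mm and the marker is at about 68 mm. Using the middle piece instead of the short one would have left the pointer about 5 mm too low.
- **Last checks:** The marker line stayed at the same height throughout. In the last picture the salt jar, spoon, mug and look-alikes showed no sign of being moved. The gripper was open and clear of everything, and no check failed or disagreed.

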